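Seat the trolley wheel in its fork

TASK

Take the larger wheel, the one with the long axle, out of the wooden wheel rest and lower it into the upturned fork, so that both ends of its axle sit fully home at the bottom of the two slots and the wheel stands about midway between the tines. Set it in, do not drop it, let go of it, and leave the small wheel in its place in the rest.

Things in the scene. Friction and masses are not known exactly. Their poses are not given: they have to be found in the camera images.
- wheel: Larger trolley wheel, 0.3-0.6 kg: flat-sided black tyre 120 mm in diameter, 30 wide; grey hub, boss 24 in diameter, 44 long; fixed steel axle 12 in diameter, 130 long, jutting equally both sides. Origin: wheel centre; y along the axle (either way round is the same). Stands upright and loose in the rest, centre 76 mm above the bench; grip the tyre near its top across its width and lift straight up.
- small_wheel: Small wheel, a bystander: tyre 90 mm in diameter and 26 mm wide, axle 10 mm in diameter and only 70 mm long, too short for the fork. Origin at its centre, y along its axle. It stands in the other bay of the rest, its centre 58 mm above the bench.
- rest: Wheel rest, fixed: a light wooden board 130 x 260 mm, 10 mm thick, with two bays at y = +70 and -70 mm, a wheel standing in each (either way round). In each bay the tyre sits between two cheeks whose tops are at z = 38 mm. Origin at the centre of its underside, on the bench; y along its length, as the wheels' axles; z up.
- fork: Fixed wheel fork, slots up: dark steel on a plywood board 150 x 190 mm. Origin: board's underside, midway between the tines; z up; seated axle lies along y, its centre at z = 90 mm. Tines 56 mm wide at y = 43 to 51 and -43 to -51 mm, tops at z = 106. Slots at x = 0: mouth 36 mm wide, narrowing at 45 degrees to 16 mm at z = 96, then straight to a flat bottom at z = 84. Tyre clears base by 10 mm.
Things that resemble listed ones, but are neither listed nor needed, are in the scene too. What is shaped like the wheel but orange or purple is not meant.

How it is judged:
At the end, for the whole second after the job is handed in: The large wheel's axle is in both slots, at the bottom (centre within 4 mm of seated height, in line with the slots within 4.5 degrees), the wheel within 14 mm of midway between the tines, released and at rest; the small wheel is within 30 mm of where it stood (z of wheel in the frame of fork between 0.085 and 0.094 m and x of wheel in the frame of fork between -0.008 and 0.008 m and y of wheel in the frame of fork between -0.014 and 0.014 m and angle between the y axis of wheel and the y axis of fork, either way round below 0.08 rad and linear speed of wheel below 0.03 m/s and distance of small_wheel from where it was at the start of the episode below 0.03 m); the robot touches nothing.
It fails at once if the large wheel was dropped into the fork or knocked (faster than 0.8 m/s there, a fall of over 30 mm) (horizontal distance between wheel and fork below 0.05 m and linear speed of wheel above 0.8 m/s).
It fails at once if the small wheel was moved from its place (over 30 mm) (distance of small_wheel from where it was at the start of the episode above 0.03 m).
It also fails if it takes over 38 s, if anything falls off the work surface, if the arm or the gripper's body presses on something with over 40 N, if the wrist force passes 120 N, or if a joint passes its speed limit or range.

ROBOT

A 7-joint arm with a two-finger parallel gripper is mounted at the origin on the work surface. World frame = base frame: x ahead of the robot, y to its left, z up, the work surface at z = 0. Lengths are in m, angles in rad, forces in N, time in s.
With the tool pointing down it reaches from about 0.425 to 0.975 m from the base axis. Payload 16.7 kg.
Tool frame: the origin (TCP) lies at the very end of the fingers, on their centre line; the grasp point (between the pads) lies 19 mm behind it; z points along the fingers, y is the line along which they close (so a half turn about z gives the same grasp; the last joint's range is limited). The gripper opens to 85 mm and grips with 20 to 120 N. Pads are 22 mm wide; open, the fingers measure 114 mm over their backs; the gripper's body (76 mm by 85 mm) begins 54 mm behind the grasp point. The pads swing forward as they close: fully open they stand 13 mm farther back than shut.
Start: joints at [1.002, 0.426, 0.074, 1.606, -0.034, 1.111, -0.067], TCP at [0.274, -0.617, 0.231] pointing down, gripper open.
Joint ranges: [-2.85, 2.85], [-0.5, 2.14], [-1.23, 1.37], [0.21, 2.46], [-1.02, 4.16], [0.16, 2.05], [-2.73, 2.73]. Speed limits (rad/s): [1.89, 1.89, 2.39, 2.39, 3.01, 3.01, 3.01].

INTERFACE

Orientations are given as a unit quaternion [w, x, y, z].
In Python, from cell import get_state, get_image, close_job, spot_in, tip_of gives the robot as it stands.
- The arm moves only by the tool move_arm, never from a script. Its argument "targets" is a list of rows, each an object of numbers: "grip": the closure, from 0 (fully open) to 1 (shut); "x", "y", "z": the shift along the tool's x, y, z in mm; "roll": the turn about the tool's z in units of 6 degrees (1.0 is 6 degrees). In form: [{"grip": .., "x": .., "y": .., "z": .., "roll": ..}, ...]. A call has exactly 5 rows; each row is the pose to reach, as a shift and turn from the pose commanded when the call began, along the tool's axes at that moment; what a row does not reach only later rows make up. A row lasts 1/10 s, in which the tool goes at most 50 mm and 8.59 degrees, less where a joint would pass 70% of its speed; a pose out of reach is approached as far as the arm can. A call with a gripper value outside its range is refused whole. The fingers move at their own pace and stop on an object; "newtons" is the grip in N (left out, the last holds). Time passes only in rows, so rows that repeat a pose let the fingers close, or fill a call up. It gives the time, the measured TCP pose, the force, the opening and the grip force at its end, in the units of the state.
- get_state(): the state, without advancing time (a new reading comes with each control period).
- get_image(name): name is "scene" or "top"; returns a dict with "frame" (480x640x3 uint8, blue, green, red), "z_map" (480x640 float32, m along the optical axis (not along the pixel's ray), 0 where there is no reading), "K" (3x3 intrinsics, pixels), "dist_coeffs" ([k1, k2, p1, p2, k3] as OpenCV has them; the pictures are not rectified), "R" (3x3) and "t" (3): a world point X has camera coordinates R X + t. Camera axes: x right, y down, z forward; pixel columns grow to the right and rows downward; lengths in m; the calibration is good to about 2 mm. A picture is of the moment at which its call begins.
- close_job(): hands the job in; it is judged then, once.
Trained networks look in the newest picture that a camera, given by its name, has taken for a name from the list of things; names that differ only in an ending like _2 or _b are one class to them, and where a whole thing is asked for, a point or a joint stands for the part that bears it (a point fixed in the world has none). Each returns a list of dicts, best first, with "p" (0 to 1); they miss things now and then, are a little off and sometimes report something else, mostly with a low value. They report only what shows in the picture. A call takes as long as a camera call. They do not tell look-alikes from the thing itself.
- spot_in(camera, thing): "at" ([x, y, z] in m, in the coordinates of the camera as it stood for that picture, good to about 4 mm: the middle of the surface that is visible of it).
- tip_of(camera, thing): "at" ([x, y, z] in m, in the coordinates of the camera as it stood for that picture, good to about 4 mm: a listed point, or the origin of a listed thing).
The state is a dict: "time": time; "joint_pos": joint angles; "dq": joint speeds; "effort": joint torques, N m; "tcp_pos": TCP position; "ee_rot": TCP orientation; "force": force on the tool from outside, world axes, zero at the start; "torque": the same for the moment, N m; "finger_gap": opening from 0.0 (shut) to 1.0 (fully open); "grip_force": force on a finger pad.
Only numpy, scipy, OpenCV 4.12 (cv2) and the standard library are available. Lean on these libraries where they do the work, as an engineer would, in place of code of your own. Each camera call takes 0.05 s, during which the arm holds its last target. There are 200 camera calls.

## Working session

There is one attempt and no reset: what is moved stays moved. The work goes in short steps, Python scripts to look and compute and a tool call to move; the robot and the scene stay as the last step left them, time stands still between calls to the robot, and variables do not carry over. Pictures are saved under pics/ and viewed, at most 10 in all, crops included, and the job is handed in when it is done.

Besides the shell and the picture viewer there is one more tool, called after "Call:" by a JSON object that holds its "op" and its "data", one argument or row to a line. move_arm: Moves the arm, as the interface text tells. Its arguments: {"type":"object","properties":{"targets":{"type":"array"},"newtons":{"type":"number"}},"required":["targets"]}

```bash
mkdir -p pics
cat > h.py <<'E'
import numpy as np, cv2
from cell import get_state,get_image,close_job,spot_in,tip_of
def world(im,p): return im["R"].T@(np.array(p)-im["t"])
def pix(im,X):
    return cv2.projectPoints(np.array(X,float).reshape(-1,1,3),cv2.Rodrigues(im["R"])[0],im["t"],im["K"],np.array(im["dist_coeffs"]))[0].reshape(-1,2)
def cloud(im):
    v,u=np.mgrid[0:480,0:640]; q=np.stack([u,v],-1).reshape(-1,1,2).astype(np.float64)
    n=cv2.undistortPoints(q,im["K"],np.array(im["dist_coeffs"])).reshape(480,640,2)
    P=np.dstack([n,np.ones((480,640))])*im["z_map"][...,None]
    W=(P-im["t"])@im["R"]; W[im["z_map"]==0]=np.nan
    return W
E
python3 - <<'E'
from h import *
np.set_printoptions(precision=3,suppress=True)
for c in("scene","top"):
    im=get_image(c); cv2.imwrite(f"pics/{c}0.png",im["frame"])
    np.savez(f"{c}0.npz",**im)
    for t in("wheel","small_wheel","rest","fork"):
        for r in tip_of(c,t)[:4]:
            w=world(im,r["at"]); print(c,t,round(r["p"],2),w,pix(im,w)[0].round())
s=get_state();print(s["time"],s["tcp_pos"],s["ee_rot"])
E
```

```text
scene wheel 0.82 [ 0.317 -0.143  0.063] [285. 192.]
scene wheel 0.77 [ 0.777 -0.104  0.062] [223. 346.]
scene wheel 0.69 [0.372 0.068 0.059] [378. 216.]
scene wheel 0.68 [ 0.554 -0.108  0.078] [269. 246.]
scene small_wheel 0.75 [ 0.506 -0.238  0.055] [211. 234.]
scene rest 0.61 [ 0.528 -0.175 -0.004] [241. 270.]
scene fork 0.75 [0.566 0.18  0.003] [430. 308.]
top wheel 0.81 [ 0.55  -0.109  0.08 ] [383. 229.]
top wheel 0.76 [0.368 0.069 0.061] [274. 345.]
top wheel 0.68 [ 0.784 -0.105  0.062] [375.  95.]
top wheel 0.66 [ 0.317 -0.138  0.056] [403. 375.]
top small_wheel 0.56 [ 0.507 -0.237  0.057] [460. 256.]
top rest 0.65 [ 0.534 -0.168  0.002] [411. 244.]
top fork 0.19 [ 0.534 -0.171  0.003] [413. 244.]
0.5 [ 0.274 -0.617  0.231] [-0.     0.978  0.208 -0.   ]
```

View pics/scene0.png

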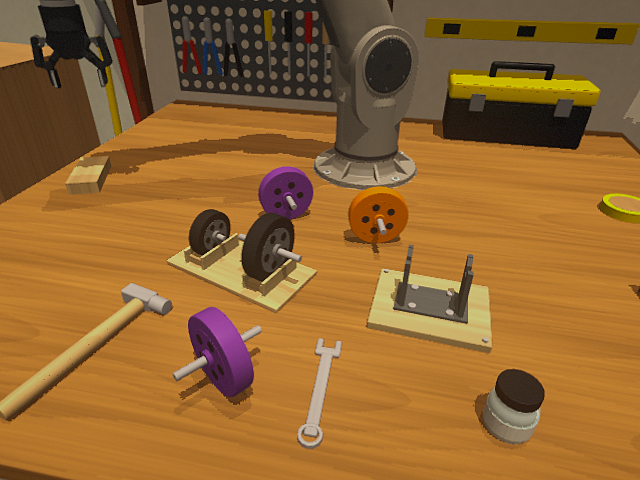

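View pics/top0.png

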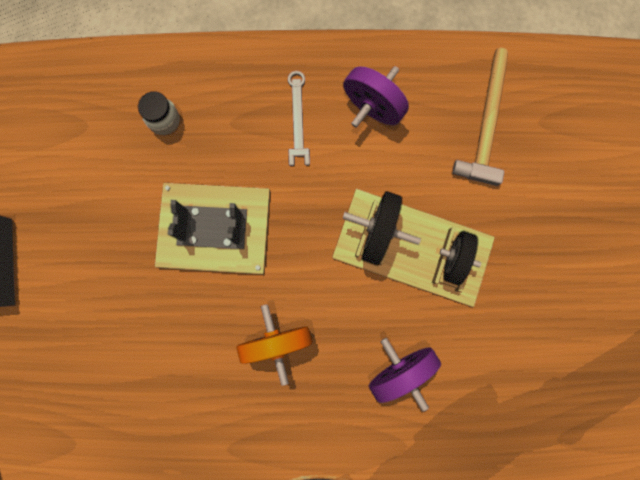

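The wheel-shaped candidates are black in the rest (scene 269,246; top 383,229), orange (scene 378,216; top 274,345), purple (scene 223,346; top 375,95) and purple (scene 285,192; top 403,375). The black one fits: right colour, in the rest, with a long axle and its centre at z≈78 mm. The small black wheel (top 460,256) is the bystander, and the fork is at top (212,228).

Run:
```python
from h import *
np.set_printoptions(precision=4,suppress=True)
im=dict(np.load("top0.npz")); W=cloud(im)
f=im["frame"]; s=dict(np.load("scene0.npz"))["frame"]
a=cv2.resize(f[180:310,330:500],None,fx=3,fy=3); b=cv2.resize(s[190:320,160:330],None,fx=3,fy=3)
cv2.imwrite("pics/crop.png",cv2.resize(np.vstack([a,b]),None,fx=.75,fy=.75) )
def reg(c,r,z0,z1):
    m=(np.hypot(W[...,0]-c[0],W[...,1]-c[1])<r)&(W[...,2]>z0)&(W[...,2]<z1); return W[m],m
def rect(p):
    r=cv2.minAreaRect((p[:,:2]*1000).astype(np.float32)); return r
# large wheel tyre top
p,m=reg((.55,-.108),.075,.095,.15); print("tyre top",len(p),rect(p),p[:,2].max(),p.mean(0))
# axle
p,m=reg((.55,-.108),.08,.070,.09)
g=f[m].astype(int); k=g.mean(1)>90; q=p[k]; print("axle n",len(q),rect(q),q[:,2].mean(), "fit",cv2.fitLine((q[:,:2]*1000).astype(np.float32),cv2.DIST_HUBER,0,.01,.01).ravel())
# small
p,m=reg((.507,-.237),.055,.075,.12); print("small",len(p),rect(p),p[:,2].max())
# board rest / fork boards
p,m=reg((.53,-.17),.16,.004,.016); print("rest board",len(p),rect(p))
p,m=reg((.566,.18),.14,.004,.02); print("fork board",len(p),rect(p))
p,m=reg((.566,.18),.09,.08,.12); print("tines",len(p),rect(p),p[:,2].max())
im2=dict(np.load("scene0.npz")); W=cloud(im2)
p,m=reg((.566,.18),.09,.06,.12); print("tines scene",len(p),rect(p),p[:,2].max())
p,m=reg((.55,-.108),.075,.115,.15); print("tyre scene",len(p),rect(p),p[:,2].max())
```

```text
tyre top 1471 ((551.3350219726562, -105.89360046386719), (31.158973693847656, 113.85614013671875), 69.71852111816406) 0.13866380271374645 [ 0.5469 -0.1035  0.1236]
axle n 416 ((528.2584838867188, -96.02461242675781), (128.69859313964844, 68.05043029785156), 67.50545501708984) 0.07984985541510528 fit [   0.3412    0.94    551.8446 -103.4212]
small 899 ((504.35675048828125, -236.73800659179688), (27.447303771972656, 81.66967010498047), 70.22138977050781) 0.10373668465245126
rest board 6887 ((538.0587768554688, -187.89190673828125), (294.65869140625, 277.51318359375), 40.307010650634766)
fork board 7562 ((584.890625, 193.0103759765625), (220.3816375732422, 225.01895141601562), 85.93382263183594)
tines 521 ((565.8759765625, 180.00559997558594), (103.46350860595703, 56.941158294677734), 85.97173309326172) 0.10836731444766616
tines scene 568 ((569.02197265625, 178.21435546875), (101.29776763916016, 58.56667709350586), 85.87401580810547) 0.10800660656583917
tyre scene 716 ((556.71337890625, -107.60783386230469), (30.924718856811523, 88.62565612792969), 69.11515808105469) 0.13709165308297483
```

View pics/crop.png

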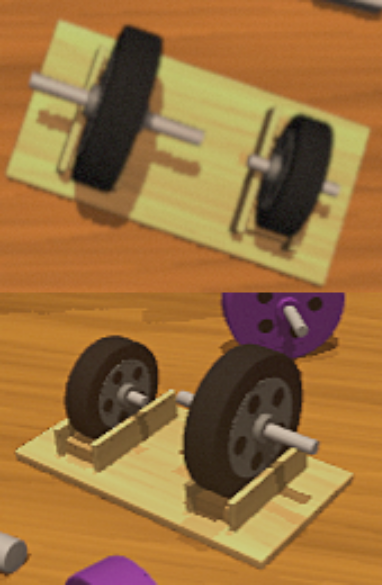

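The crop confirms it: the black wheel with long axle stubs stands in the rest's bay nearer the fork, and the small wheel is in the other bay. The axle points at 69.7° and the fork at 86°.

```bash
cat > go.py <<'E'
import sys
from h import *
from scipy.spatial.transform import Rotation as R
def go(x,y,z,ang):
    s=get_state(); q=s["ee_rot"]; M=R.from_quat([q[1],q[2],q[3],q[0]]).as_matrix()
    d=M.T@(np.array([x,y,z])-s["tcp_pos"])*1000
    a=np.degrees(np.arctan2(M[1,1],M[0,1])); dr=-((ang-a+90)%180-90)
    print("t",s["time"],"tcp",np.round(s["tcp_pos"],4),"yang",round(a,2),"tilt",np.round(M[:,2],3),"shift",d.round(1),"roll",round(dr/6,3),"gap",s["finger_gap"],"F",np.round(s["force"],1))
go(*map(float,sys.argv[1:5]))
E
python3 go.py .551 -.106 .2 69.7
```

```text
t 0.5 tcp [ 0.2745 -0.6166  0.2313] yang -66.01 tilt [-0.  0. -1.] shift [ 460.3 -354.    31.3] roll 7.382 gap 0.9973223771805709 F [-0.6  0.2  0.2]
```

Call:
{"op": "move_arm", "data": {
  "targets": [
    {"grip":0,"x":40,"y":-31,"z":0,"roll":1},
    {"grip":0,"x":80,"y":-61,"z":0,"roll":2},
    {"grip":0,"x":120,"y":-92,"z":0,"roll":3},
    {"grip":0,"x":160,"y":-123,"z":0,"roll":4},
    {"grip":0,"x":200,"y":-154,"z":0,"roll":5}
  ]
}}

```text
time: 1.0
tcp_pos: [0.394, -0.395, 0.2315]
ee_rot: [0.0, 0.999, -0.055, 0.0]
force: [1.8, -0.3, -0.7]
finger_gap: 1.0
grip_force: 0.0
```

```bash
python3 go.py .551 -.106 .2 69.7
```

```text
t 1.0 tcp [ 0.394  -0.395   0.2315] yang -96.27 tilt [ 0. -0. -1.] shift [ 124.5 -304.4   31.5] roll 2.339 gap 1.0004500018971743 F [ 1.8 -0.3 -0.7]
```

Call:
{"op": "move_arm", "data": {
  "targets": [
    {"grip":0,"x":17,"y":-42,"z":0,"roll":0.6},
    {"grip":0,"x":35,"y":-85,"z":0,"roll":1.2},
    {"grip":0,"x":52,"y":-128,"z":0,"roll":1.8},
    {"grip":0,"x":70,"y":-171,"z":0,"roll":2.3},
    {"grip":0,"x":86,"y":-210,"z":0,"roll":2.3}
  ]
}}

```text
time: 1.5
tcp_pos: [0.5018, -0.1947, 0.2317]
ee_rot: [-0.0, 0.985, -0.173, 0.0]
force: [0.9, -0.0, -0.4]
finger_gap: 1.001
grip_force: 0.0
```

```bash
python3 go.py .551 -.106 .2 69.7
```

```text
t 1.5 tcp [ 0.5018 -0.1947  0.2317] yang -109.89 tilt [ 0.001 -0.    -1.   ] shift [  16.1 -100.2   31.7] roll 0.069 gap 1.000544710399593 F [ 0.9 -0.  -0.4]
```

Call:
{"op": "move_arm", "data": {
  "targets": [
    {"grip":0,"x":6,"y":-40,"z":0,"roll":0.03},
    {"grip":0,"x":13,"y":-80,"z":5,"roll":0.06},
    {"grip":0,"x":16,"y":-100,"z":20,"roll":0.07},
    {"grip":0,"x":16,"y":-100,"z":40,"roll":0.07},
    {"grip":0,"x":16,"y":-100,"z":50,"roll":0.07}
  ]
}}

```text
time: 2.0
tcp_pos: [0.5495, -0.1075, 0.18]
ee_rot: [0.0, 0.985, -0.175, -0.001]
force: [-0.6, -0.3, -0.0]
finger_gap: 1.003
grip_force: 0.0
```

```bash
python3 go.py .551 -.106 .1 69.7
python3 - <<'E'
from h import *
im=get_image("scene"); cv2.imwrite("pics/s1.png",cv2.resize(im["frame"][100:340,150:470],None,fx=2,fy=2))
E
```

```text
t 2.0 tcp [ 0.5495 -0.1075  0.18  ] yang -110.15 tilt [-0.001  0.    -1.   ] shift [ 1. -2. 80.] roll 0.025 gap 1.0031351990405533 F [-0.6 -0.3 -0. ]
```

View pics/s1.png

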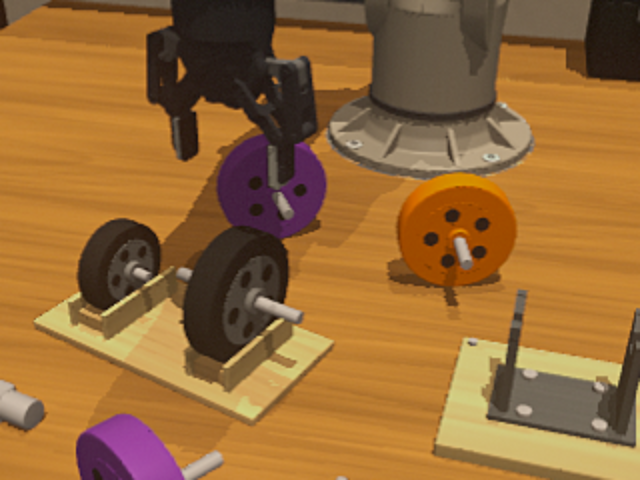

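The open fingers (crop 183,140 and 282,160) straddle the black wheel's tyre (237,240), so I'm going straight down.

Call:
{"op": "move_arm", "data": {
  "targets": [
    {"grip":0,"x":1,"y":-2,"z":25,"roll":0.02},
    {"grip":0,"x":1,"y":-2,"z":50,"roll":0.02},
    {"grip":0,"x":1,"y":-2,"z":70,"roll":0.02},
    {"grip":0,"x":1,"y":-2,"z":79,"roll":0.02},
    {"grip":0,"x":1,"y":-2,"z":79,"roll":0.02}
  ],
  "newtons": 60
}}

```text
time: 2.55
tcp_pos: [0.551, -0.1073, 0.1019]
ee_rot: [0.0, 0.984, -0.177, -0.001]
force: [0.1, 0.3, -0.2]
finger_gap: 1.002
grip_force: 0.0
```

Call:
{"op": "move_arm", "data": {
  "targets": [
    {"grip":0.4,"x":0,"y":0,"z":0,"roll":0},
    {"grip":0.5,"x":0,"y":0,"z":0,"roll":0},
    {"grip":0.6,"x":0,"y":0,"z":0,"roll":0},
    {"grip":0.7,"x":0,"y":0,"z":0,"roll":0},
    {"grip":0.8,"x":0,"y":0,"z":0,"roll":0}
  ],
  "newtons": 60
}}

```text
time: 3.05
tcp_pos: [0.5518, -0.107, 0.103]
ee_rot: [0.0, 0.984, -0.177, 0.0]
force: [-1.1, -0.5, 6.2]
finger_gap: 0.34
grip_force: 59.8
```

Call:
{"op": "move_arm", "data": {
  "targets": [
    {"grip":1,"x":0,"y":0,"z":0,"roll":0},
    {"grip":1,"x":0,"y":0,"z":0,"roll":0},
    {"grip":1,"x":0,"y":0,"z":0,"roll":0},
    {"grip":1,"x":0,"y":0,"z":0,"roll":0},
    {"grip":1,"x":0,"y":0,"z":0,"roll":0}
  ],
  "newtons": 60
}}

```text
time: 3.55
tcp_pos: [0.5518, -0.107, 0.103]
ee_rot: [0.0, 0.984, -0.177, 0.0]
force: [-2.0, -0.7, 7.1]
finger_gap: 0.339
grip_force: 59.8
```

Call:
{"op": "move_arm", "data": {
  "targets": [
    {"grip":1,"x":0,"y":0,"z":-10,"roll":0},
    {"grip":1,"x":0,"y":0,"z":-25,"roll":0},
    {"grip":1,"x":0,"y":0,"z":-45,"roll":0},
    {"grip":1,"x":0,"y":0,"z":-65,"roll":0},
    {"grip":1,"x":0,"y":0,"z":-80,"roll":0}
  ]
}}

```text
time: 4.05
tcp_pos: [0.5514, -0.1066, 0.1839]
ee_rot: [-0.0, 0.984, -0.177, 0.0]
force: [0.7, 0.3, -5.6]
finger_gap: 0.342
grip_force: 60.2
```

```bash
python3 go.py .567 .1795 .18 86
python3 - <<'E'
from h import *
np.set_printoptions(precision=4,suppress=True)
for c in ("top","scene"):
  im=get_image(c)
  if c=="scene": cv2.imwrite("pics/s2.png",im["frame"])
  for r in tip_of(c,"wheel"): print(c,r["p"],world(im,r["at"]))
E
```

```text
t 4.05 tcp [ 0.5514 -0.1066  0.1839] yang -110.34 tilt [ 0.  0. -1.] shift [ -84.9 -273.7    3.9] roll -2.724 gap 0.34182768309827966 F [ 0.7  0.3 -5.6]
top 0.93 [0.3696 0.0686 0.062 ]
top 0.59 [ 0.5483 -0.1057  0.1568]
top 0.59 [ 0.3186 -0.1375  0.0559]
top 0.58 [ 0.7857 -0.1065  0.0627]
scene 0.97 [ 0.7797 -0.1042  0.0638]
scene 0.79 [ 0.319  -0.1426  0.0619]
scene 0.76 [0.372  0.0668 0.0626]
scene 0.73 [ 0.5533 -0.1068  0.1579]
```

View pics/s2.png

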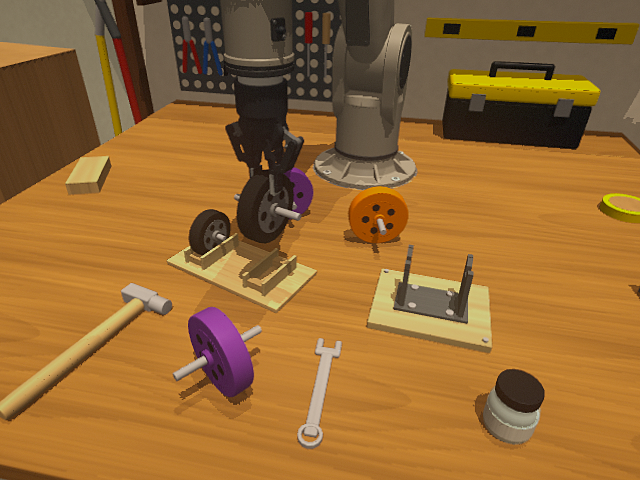

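The wheel (265,205) is firmly held upright and clear of the rest, and the small wheel (210,230) is undisturbed. Next I carry it to the fork (435,285).

Call:
{"op": "move_arm", "data": {
  "targets": [
    {"grip":1,"x":-8,"y":-25,"z":0,"roll":-0.3},
    {"grip":1,"x":-20,"y":-64,"z":0,"roll":-0.8},
    {"grip":1,"x":-33,"y":-105,"z":0,"roll":-1.3},
    {"grip":1,"x":-46,"y":-147,"z":0,"roll":-1.8},
    {"grip":1,"x":-58,"y":-188,"z":0,"roll":-2.3}
  ]
}}

```text
time: 4.75
tcp_pos: [0.5616, 0.0913, 0.1812]
ee_rot: [0.0, 0.998, -0.056, -0.001]
force: [1.7, -0.1, -4.4]
finger_gap: 0.344
grip_force: 60.4
```

```bash
python3 go.py .567 .1795 .18 86
```

```text
t 4.75 tcp [0.5616 0.0913 0.1812] yang -96.43 tilt [-0.002 -0.    -1.   ] shift [ -4.5 -88.2   1.2] roll -0.405 gap 0.3442993330732248 F [ 1.7 -0.1 -4.4]
```

Call:
{"op": "move_arm", "data": {
  "targets": [
    {"grip":1,"x":-2,"y":-35,"z":0,"roll":-0.2},
    {"grip":1,"x":-3,"y":-65,"z":0,"roll":-0.4},
    {"grip":1,"x":-4.5,"y":-82,"z":0,"roll":-0.4},
    {"grip":1,"x":-4.5,"y":-88,"z":0,"roll":-0.4},
    {"grip":1,"x":-4.5,"y":-88,"z":0,"roll":-0.4}
  ]
}}

```text
time: 5.25
tcp_pos: [0.5663, 0.1649, 0.1787]
ee_rot: [0.009, 0.999, -0.04, -0.004]
force: [-4.7, -51.7, 4.5]
finger_gap: 0.348
grip_force: 257.3
```

```bash
python3 go.py .567 .1795 .117 86
python3 - <<'E'
from h import *
np.set_printoptions(precision=4,suppress=True)
for c in ("top","scene"):
  im=get_image(c); W=cloud(im)
  if c=="scene": cv2.imwrite("pics/s3.png",cv2.resize(im["frame"][100:360,340:540],None,fx=2.2,fy=2.2))
  for r in tip_of(c,"wheel"):
    w=world(im,r["at"])
    if w[1]>.12: print(c,r["p"],w)
  u=np.array([np.cos(np.radians(86)),np.sin(np.radians(86))]); n=np.array([u[1],-u[0]])
  D=W[...,:2]-np.array([.567,.1795]); a=D@u; b=D@n; z=W[...,2]
  for s in(1,-1):
    m=(abs(s*a-.058)<.006)&(abs(b)<.03)&(z>.125)&(z<.175); print(c,"axle end",s,m.sum(),np.median(b[m]),z[m].max() if m.any() else 0)
  for s in(1,-1):
    m=(abs(s*a-.047)<.006)&(abs(b)<.045)&(z>.085)&(z<.112); print(c,"tine",s,m.sum(),b[m].min() if m.any() else 0,b[m].max() if m.any() else 0, a[m].min() if m.any() else 0,a[m].max() if m.any() else 0)
E
```

```text
t 5.25 tcp [0.5663 0.1649 0.1787] yang -94.57 tilt [-0.009 -0.017 -1.   ] shift [ -0.  -15.7  61.5] roll -0.096 gap 0.3483300922122075 F [ -4.7 -51.7   4.5]
top 0.63 [0.5628 0.1395 0.1493]
top axle end 1 0 nan 0
top axle end -1 314 -0.007478777021183632 0.17149191323634028
top tine 1 0 0 0 0 0
top tine -1 0 0 0 0 0
scene 0.89 [0.5672 0.1408 0.1484]
scene axle end 1 0 nan 0
scene axle end -1 165 0.010680613551138878 0.17062732767186758
scene tine 1 210 -0.028051122387882873 0.03085991030507536 0.04121421336180628 0.04938421093079541
scene tine -1 33 0.026722191726444446 0.030900577630148626 -0.051668706338121026 -0.043846323992092484
  return _methods._mean(a, axis=axis, dtype=dtype,
  ret = ret.dtype.type(ret / rcount)
```

View pics/s3.png

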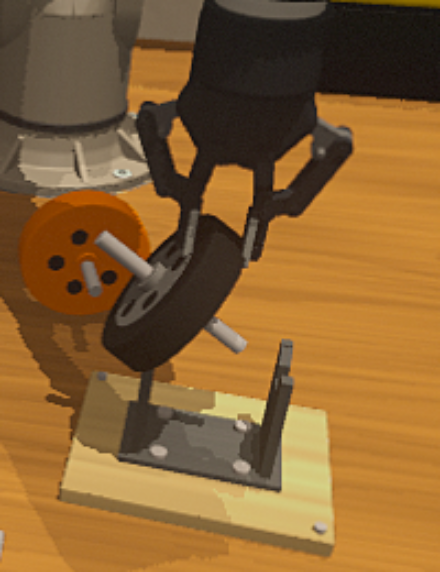

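The picture shows my mistake. The tyre's bottom was at about 94 mm, below the 106 mm tine tops, so it met the near tine (145,385) and the wheel (175,300) was tipped about 35° in the grip. I'll back off along -y, go up, and look again.

Call:
{"op": "move_arm", "data": {
  "targets": [
    {"grip":1,"x":0,"y":15,"z":0,"roll":0},
    {"grip":1,"x":0,"y":35,"z":-5,"roll":0},
    {"grip":1,"x":0,"y":60,"z":-20,"roll":0},
    {"grip":1,"x":0,"y":80,"z":-40,"roll":0},
    {"grip":1,"x":0,"y":80,"z":-50,"roll":0}
  ]
}}

```text
time: 5.95
tcp_pos: [0.5625, 0.0948, 0.2331]
ee_rot: [0.0, 0.999, -0.038, 0.0]
force: [1.2, 1.1, -0.2]
finger_gap: -0.004
grip_force: 0.0
```

```bash
cat > look.py <<'E'
import sys
from h import *
np.set_printoptions(precision=4,suppress=True)
def look(name,box,fx):
  for c in ("top","scene"):
    im=get_image(c); W=cloud(im); np.savez(f"{c}_{name}.npz",**im)
    if c=="scene":
      x0,y0,x1,y1=box; cv2.imwrite(f"pics/{name}.png",cv2.resize(im["frame"][y0:y1,x0:x1],None,fx=fx,fy=fx))
    s=get_state()
    for r in tip_of(c,"wheel"):
      w=world(im,r["at"])
      if np.hypot(*(w-s["tcp_pos"])[:2])<.06: print(c,r["p"],w)
  print(s["time"],s["tcp_pos"],s["ee_rot"],s["force"],s["finger_gap"],s["grip_force"])
look(sys.argv[1],list(map(int,sys.argv[2:6])),float(sys.argv[6]))
E
python3 look.py s4 280 40 540 360 1.8
```

```text
6.1 [0.5624 0.0985 0.2322] [-0.0002  0.9994 -0.036   0.0002] [-0.9782 -0.419  -0.1908] -0.0002890911879528641 0.0
```

View pics/s4.png

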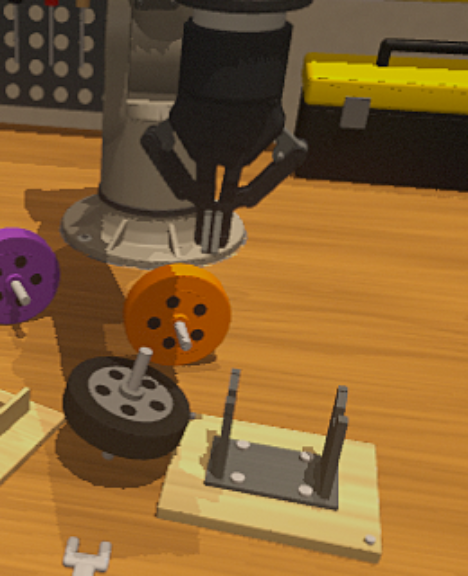

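The wheel slipped out while I backed off. It now lies tilted on the bench at (130,400) in the crop, between rest and fork. The gripper is shut and empty. I'll open it, let the wheel settle and measure the tilted pose.

Call:
{"op": "move_arm", "data": {
  "targets": [
    {"grip":0,"x":0,"y":0,"z":-10,"roll":0},
    {"grip":0,"x":0,"y":30,"z":-20,"roll":0},
    {"grip":0,"x":-40,"y":30,"z":-30,"roll":0},
    {"grip":0,"x":-80,"y":30,"z":-30,"roll":0},
    {"grip":0,"x":-120,"y":30,"z":-30,"roll":0}
  ]
}}

```text
time: 6.65
tcp_pos: [0.439, 0.0771, 0.2622]
ee_rot: [-0.0, 0.999, -0.036, -0.0]
force: [-0.4, 1.1, -0.1]
finger_gap: 0.846
grip_force: 0.0
```

Run:
```python
from h import *
np.set_printoptions(precision=4,suppress=True)
big=[]
for c in ("top","scene"):
  im=get_image(c); np.savez(f"{c}_5.npz",**im); big.append(cv2.resize(im["frame"],(400,300)) if c=="top" else im["frame"][180:380,180:480])
  for t in ("wheel","small_wheel"):
    for r in tip_of(c,t):
      w=world(im,r["at"]); print(c,t,round(r["p"],2),w,pix(im,w)[0].round())
f=dict(np.load("top_5.npz"))["frame"]
cv2.imwrite("pics/s5.png",np.hstack([cv2.resize(f[130:330,150:450],(400,267)),cv2.resize(big[1],(400,267))]))
s=get_state();print(s["time"],s["tcp_pos"],s["finger_gap"])
```

```text
top wheel 0.96 [0.5484 0.059  0.0598] [279. 233.]
top wheel 0.69 [ 0.7848 -0.1032  0.0616] [374.  95.]
top wheel 0.59 [ 0.3183 -0.1385  0.0557] [403. 374.]
top small_wheel 0.76 [ 0.5089 -0.2372  0.0571] [459. 255.]
scene wheel 0.92 [ 0.7817 -0.1037  0.0635] [222. 347.]
scene wheel 0.92 [ 0.3166 -0.1401  0.0629] [286. 191.]
scene wheel 0.7 [0.3736 0.0682 0.0627] [378. 215.]
scene wheel 0.6 [0.5487 0.0584 0.0606] [363. 265.]
scene small_wheel 0.68 [ 0.5054 -0.2393  0.0564] [210. 233.]
6.95 [0.4411 0.0769 0.2625] 1.00288702692701
```

View pics/s5.png

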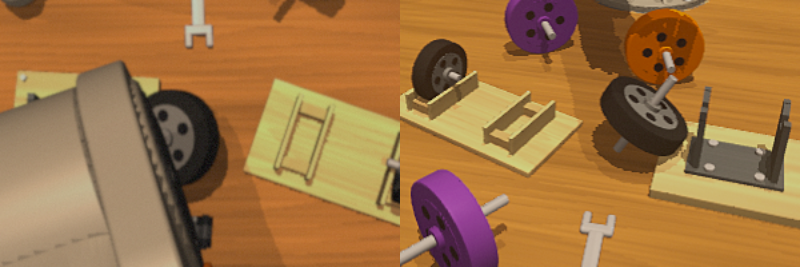

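Run:
```python
from h import *
np.set_printoptions(precision=4,suppress=True)
C=np.array([.5485,.0587,.060]); P=[]; col=[]
for c in("scene","top"):
    im=dict(np.load(f"{c}_5.npz")); W=cloud(im); m=np.linalg.norm(W-C,axis=2)<.09; m&=W[...,2]>.02
    p=W[m]; g=im["frame"][m]; P.append(p); col.append(g)
    # dark/grey (low saturation) only
    hs=cv2.cvtColor(g[None],cv2.COLOR_BGR2HSV)[0]
    q=p[(hs[:,1]<90)]
    if c=="top": continue
    rng=np.random.default_rng(0); best=(0,)
    for _ in range(3000):
        a=q[rng.choice(len(q),3,False)]; n=np.cross(a[1]-a[0],a[2]-a[0]); L=np.linalg.norm(n)
        if L<3e-4: continue
        n/=L; n*=np.sign(n[2]); k=abs((q-a[0])@n)<.003
        if k.sum()>best[0]: best=(k.sum(),k)
    f=q[best[1]]; f0=f.mean(0); n=np.linalg.svd(f-f0)[2][2]; n*=np.sign(n[2])
    print("face",len(q),best[0],"n",n,"elev",np.degrees(np.arcsin(n[2])),"az",np.degrees(np.arctan2(n[1],n[0])))
    h=(q-C)@n; rad=np.linalg.norm((q-C)-h[:,None]*n,axis=1)
    print("face height over C",((f-C)@n).mean(),"rim max",np.percentile(rad[best[1]],[50,95,99]))
    k=(h>.025)&(rad<.03); ax=q[k]; print("axle n",k.sum(),"max h",h[k].max()); 
    v=cv2.fitLine(ax.astype(np.float32),cv2.DIST_HUBER,0,.01,.01).ravel(); d=v[:3]*np.sign(v[5]*0+v[2]); print("axle dir",d,"pt",v[3:],"elev",np.degrees(np.arcsin(d[2])),"az",np.degrees(np.arctan2(d[1],d[0])))
    print("upper tip",C+.065*n, "lower tip",C-.065*n)
```

```text
face 1144 644 n [-0.1562  0.4756  0.8657] elev 59.96049562492767 az 108.18720382563014
face height over C 0.014197591944401428 rim max [0.0337 0.0547 0.0841]
axle n 147 max h 0.06460534529568533
axle dir [-0.1621  0.482   0.8611] pt [0.5454 0.0804 0.0999] elev 59.43659 az 108.5884
upper tip [0.5383 0.0896 0.1163] lower tip [0.5587 0.0278 0.0037]
```

The wheel leans on the fork board's edge. Its axle's upper end is at about (.538,.090,.116), elevation 60°, azimuth 108°. My plan is to grip that axle end, lift it a little and shift it clear of the fork board. Then I swing the axle down to horizontal about the low rim so the wheel stands on its tread, and re-grip the tyre.

```bash
python3 go.py .5396 .0858 .16 18.2; python3 -c "
from h import *
print(get_state()['joint_pos'])"
```

```text
t 6.95 tcp [0.4411 0.0769 0.2625] yang -94.12 tilt [ 0.  0. -1.] shift [ 97.6 -15.9 102.5] roll 11.279 gap 1.00288702692701 F [1.2 0.7 0. ]
[-0.05310969  0.03129559 -0.2672489   2.0388916   0.00922833  1.07218029
 -1.96743306]
```

Call:
{"op": "move_arm", "data": {
  "targets": [
    {"grip":0,"x":20,"y":-3,"z":0,"roll":-1.4},
    {"grip":0,"x":40,"y":-6,"z":0,"roll":-2.8},
    {"grip":0,"x":60,"y":-10,"z":0,"roll":-4.2},
    {"grip":0,"x":80,"y":-13,"z":0,"roll":-5.6},
    {"grip":0,"x":97,"y":-16,"z":0,"roll":-7.0}
  ]
}}

```text
time: 7.45
tcp_pos: [0.5401, 0.0857, 0.2616]
ee_rot: [-0.0, 0.945, 0.327, -0.0]
force: [-0.2, 0.3, -0.2]
finger_gap: 1.001
grip_force: 0.0
```

Call:
{"op": "move_arm", "data": {
  "targets": [
    {"grip":0,"x":0,"y":0,"z":0,"roll":-1.4},
    {"grip":0,"x":0,"y":0,"z":0,"roll":-2.8},
    {"grip":0,"x":0,"y":0,"z":0,"roll":-4.2},
    {"grip":0,"x":0,"y":0,"z":0,"roll":-5.6},
    {"grip":0,"x":0,"y":0,"z":0,"roll":-7.0}
  ]
}}

```text
time: 7.95
tcp_pos: [0.5391, 0.0856, 0.2617]
ee_rot: [-0.001, 0.765, 0.644, -0.0]
force: [0.2, 0.9, 0.4]
finger_gap: 1.003
grip_force: 0.0
```

Call:
{"op": "move_arm", "data": {
  "targets": [
    {"grip":0,"x":0,"y":0,"z":15,"roll":-1.4},
    {"grip":0,"x":0,"y":0,"z":30,"roll":-2.8},
    {"grip":0,"x":0,"y":0,"z":50,"roll":-4.2},
    {"grip":0,"x":0,"y":0,"z":60,"roll":-4.7},
    {"grip":0,"x":0,"y":0,"z":70,"roll":-4.7}
  ]
}}

```text
time: 8.45
tcp_pos: [0.5389, 0.0855, 0.1911]
ee_rot: [-0.001, 0.587, 0.809, -0.0]
force: [-0.6, -1.0, -0.2]
finger_gap: 1.0
grip_force: 0.0
```

```bash
python3 go.py .5396 .0858 .094 18.2
```

```text
t 8.45 tcp [0.5389 0.0855 0.1911] yang 18.08 tilt [-0.001  0.001 -1.   ] shift [-0.1  0.9 97.1] roll -0.021 gap 0.9997877769973375 F [-0.6 -1.  -0.2]
```

Call:
{"op": "move_arm", "data": {
  "targets": [
    {"grip":0,"x":0,"y":1,"z":30,"roll":0},
    {"grip":0,"x":0,"y":1,"z":60,"roll":0},
    {"grip":0,"x":0,"y":1,"z":85,"roll":0},
    {"grip":0,"x":0,"y":1,"z":97,"roll":0},
    {"grip":0.3,"x":0,"y":1,"z":97,"roll":0}
  ],
  "newtons": 60
}}

```text
time: 8.95
tcp_pos: [0.5388, 0.0858, 0.0939]
ee_rot: [-0.001, 0.588, 0.809, -0.001]
force: [0.1, 0.9, -0.1]
finger_gap: 0.859
grip_force: 0.0
```

Call:
{"op": "move_arm", "data": {
  "targets": [
    {"grip":0.5,"x":0,"y":0,"z":0,"roll":0},
    {"grip":0.7,"x":0,"y":0,"z":0,"roll":0},
    {"grip":1,"x":0,"y":0,"z":0,"roll":0},
    {"grip":1,"x":0,"y":0,"z":0,"roll":0},
    {"grip":1,"x":0,"y":0,"z":0,"roll":0}
  ],
  "newtons": 60
}}

```text
time: 9.45
tcp_pos: [0.5397, 0.0859, 0.0961]
ee_rot: [0.0, 0.588, 0.809, 0.0]
force: [-0.7, 0.3, 6.5]
finger_gap: 0.113
grip_force: 58.6
```

```bash
python3 go.py .5396 .0858 .094 18.2
```

```text
t 9.45 tcp [0.5397 0.0859 0.0961] yang 18.03 tilt [ 0.001  0.    -1.   ] shift [-0.1 -0.1  2.1] roll -0.028 gap 0.11300345311186095 F [-0.7  0.3  6.5]
```

Call:
{"op": "move_arm", "data": {
  "targets": [
    {"grip":1,"x":-5,"y":-1,"z":-6,"roll":0},
    {"grip":1,"x":-15,"y":-5,"z":-14,"roll":0},
    {"grip":1,"x":-28,"y":-9,"z":-20,"roll":0},
    {"grip":1,"x":-42,"y":-14,"z":-22,"roll":0},
    {"grip":1,"x":-54,"y":-18,"z":-22,"roll":0}
  ],
  "newtons": 100
}}

```text
time: 9.95
tcp_pos: [0.5388, 0.0271, 0.118]
ee_rot: [0.0, 0.588, 0.809, -0.0]
force: [0.8, 0.2, -4.3]
finger_gap: 0.09
grip_force: 97.9
```

```bash
cat > fit.py <<'E'
from h import *
import sys
np.set_printoptions(precision=4,suppress=True)
im=get_image("scene"); np.savez("scene_f.npz",**im); W=cloud(im)
c=[world(im,r["at"]) for r in tip_of("scene","wheel")]; s=get_state(); t=s["tcp_pos"]
c=[w for w in c if np.linalg.norm((w-t)[:2])<.1]; print("net",c)
C=c[0] if c else np.array(list(map(float,sys.argv[1:4])))
m=(np.linalg.norm(W-C,axis=2)<.085)&(W[...,2]>.022)&(W[...,1]<.125); q=W[m]; hs=cv2.cvtColor(im["frame"][m][None],cv2.COLOR_BGR2HSV)[0]; q=q[hs[:,1]<90]
rng=np.random.default_rng(0); best=(0,)
for _ in range(3000):
    a=q[rng.choice(len(q),3,False)]; n=np.cross(a[1]-a[0],a[2]-a[0]); L=np.linalg.norm(n)
    if L<3e-4: continue
    n/=L; k=abs((q-a[0])@n)<.003
    if k.sum()>best[0]: best=(k.sum(),k)
f=q[best[1]]; n=np.linalg.svd(f-f.mean(0))[2][2]; n*=np.sign((f.mean(0)-C)@n)
print("n",len(q),best[0],n,"elev",np.degrees(np.arcsin(n[2])),"az",np.degrees(np.arctan2(n[1],n[0])),"h",((f-C)@n).mean())
print(s["time"],t,s["force"],s["finger_gap"],s["grip_force"])
E
python3 fit.py .55 .01 .075
```

```text
net [array([ 0.5481, -0.0014,  0.078 ])]
n 957 635 [-0.1514  0.4758  0.8664] elev 60.04655948795347 az 107.6461612743797 h 0.017182751931917154
10.05 [0.5387 0.0262 0.1174] [-1.1318  1.1744 -4.4102] 0.09873420026348814 97.92248010635376
```

The wheel is held rigidly at 60° tilt and lifted, at (.548,-.001,.078). This gap is too tight for standing it up, because the tine would get in the way of the opening fingers. I'll check the area beyond the fork for free space.

Run:
```python
from h import *
np.set_printoptions(precision=3,suppress=True)
for c in("top","scene"):
    W=cloud(dict(np.load(c+"0.npz"))); m=(W[...,0]>.35)&(W[...,0]<.75)&(W[...,1]>.22)&(W[...,1]<.65)
    H,_,_=np.histogram2d(W[m][:,0],W[m][:,1],bins=[np.arange(.35,.76,.05),np.arange(.22,.66,.04)],weights=(W[m][:,2]>.012).astype(float))
    N,_,_=np.histogram2d(W[m][:,0],W[m][:,1],bins=[np.arange(.35,.76,.05),np.arange(.22,.66,.04)])
    print(c);print(H.astype(int));print((N>0).astype(int).tolist())
print(get_state()["joint_pos"])
```

```text
top
[[  0   0   0   0   0   0   0   0   0   0   0]
 [  0   0   0   0   0   0   0   0 130   0   0]
 [ 51  11   0   0   0   0   0   0 288   0   0]
 [679 254   0   0   0   0   0   0 266   0   0]
 [614 177   0   0   0   0   0   0 188   0   0]
 [438 119   0   0   0   0   0   0   0   0   0]
 [  0   0   0   0   0   0   0   0   0   0   0]
 [ 76 327   0   0   0   0   0   0   0   0   0]]
[[1, 1, 1, 1, 1, 1, 1, 1, 1, 0, 0], [1, 1, 1, 1, 1, 1, 1, 1, 1, 0, 0], [1, 1, 1, 1, 1, 1, 1, 1, 1, 0, 0], [1, 1, 1, 1, 1, 1, 1, 1, 1, 0, 0], [1, 1, 1, 1, 1, 1, 1, 1, 1, 1, 0], [1, 1, 1, 1, 1, 1, 1, 1, 1, 1, 0], [1, 1, 1, 1, 1, 1, 1, 1, 1, 1, 0], [1, 1, 1, 1, 1, 1, 1, 1, 1, 1, 0]]
scene
[[  0   0   0   0   0   0   0   0   0   0   0]
 [  0   0   0   0   0   0   0   0   0   0   0]
 [ 11   2   0   0   0   0   0   0   0   0   0]
 [273 157   0   0   0   0   0   0   0   0   0]
 [721 147   0   0   0   0   0   0   0   0   0]
 [657 147   0   0   0   0   0   0   0   0   0]
 [  1   3   0   0   0   0   0   0   0   0   0]
 [  2  70   0   0   0   0   0   0   0   0   0]]
[[1, 1, 1, 1, 1, 1, 1, 1, 1, 0, 0], [1, 1, 1, 1, 1, 1, 1, 1, 1, 0, 0], [1, 1, 1, 1, 1, 1, 1, 1, 0, 0, 0], [1, 1, 1, 1, 1, 1, 1, 1, 0, 0, 0], [1, 1, 1, 1, 1, 1, 1, 1, 0, 0, 0], [1, 1, 1, 1, 1, 1, 1, 0, 0, 0, 0], [1, 1, 1, 1, 1, 1, 1, 0, 0, 0, 0], [1, 1, 1, 1, 1, 1, 0, 0, 0, 0, 0]]
[ 0.168  0.372 -0.406  1.993  0.199  0.816 -0.038]
```

Call:
{"op": "move_arm", "data": {
  "targets": [
    {"grip":1,"x":0,"y":0,"z":-15,"roll":0},
    {"grip":1,"x":0,"y":0,"z":-40,"roll":0},
    {"grip":1,"x":0,"y":0,"z":-65,"roll":0},
    {"grip":1,"x":0,"y":0,"z":-90,"roll":0},
    {"grip":1,"x":10,"y":3,"z":-110,"roll":0}
  ]
}}

```text
time: 10.55
tcp_pos: [0.5388, 0.0392, 0.2298]
ee_rot: [0.001, 0.588, 0.809, 0.0]
force: [0.2, 0.1, -6.3]
finger_gap: 0.095
grip_force: 98.1
```

Call:
{"op": "move_arm", "data": {
  "targets": [
    {"grip":1,"x":25,"y":7,"z":-2,"roll":0},
    {"grip":1,"x":55,"y":16,"z":-2,"roll":0},
    {"grip":1,"x":85,"y":25,"z":-2,"roll":0},
    {"grip":1,"x":118,"y":34,"z":-2,"roll":0},
    {"grip":1,"x":150,"y":43,"z":-2,"roll":0}
  ]
}}

```text
time: 11.05
tcp_pos: [0.5325, 0.1975, 0.2305]
ee_rot: [0.0, 0.587, 0.81, 0.0]
force: [0.1, 0.3, -5.7]
finger_gap: 0.09
grip_force: 98.3
```

Call:
{"op": "move_arm", "data": {
  "targets": [
    {"grip":1,"x":32,"y":9,"z":0,"roll":0},
    {"grip":1,"x":65,"y":18,"z":0,"roll":0},
    {"grip":1,"x":98,"y":28,"z":0,"roll":0},
    {"grip":1,"x":130,"y":37,"z":0,"roll":0},
    {"grip":1,"x":155,"y":46,"z":0,"roll":0}
  ]
}}

```text
time: 11.55
tcp_pos: [0.5274, 0.3599, 0.2305]
ee_rot: [-0.0, 0.586, 0.81, 0.0]
force: [0.9, 0.1, -5.2]
finger_gap: 0.093
grip_force: 98.3
```

```bash
sed -i 's/&(W\[...,1\]<.125)/\&((W[...,1]<.125)|(W[...,1]>.25))/' fit.py; python3 fit.py .535 .335 .185
```

```text
net [array([0.5377, 0.3346, 0.1914])]
n 1517 548 [ 0.7547 -0.5531  0.3529] elev 20.663991727198123 az -36.238419592846896 h 0.007717258616299381
11.65 [0.5267 0.3621 0.2304] [-0.5669  0.2792 -4.5402] 0.09058637815818206 98.32021594047546
```

The wheel's offset from the tool is unchanged, so the tilt held. Now I set it down.

Call:
{"op": "move_arm", "data": {
  "targets": [
    {"grip":1,"x":0,"y":0,"z":30,"roll":0},
    {"grip":1,"x":0,"y":0,"z":65,"roll":0},
    {"grip":1,"x":0,"y":0,"z":100,"roll":0},
    {"grip":1,"x":0,"y":0,"z":122,"roll":0},
    {"grip":1,"x":0,"y":0,"z":132,"roll":0}
  ]
}}

```text
time: 12.15
tcp_pos: [0.5278, 0.3568, 0.0962]
ee_rot: [-0.001, 0.587, 0.809, -0.001]
force: [-6.8, 11.8, 27.1]
finger_gap: 0.095
grip_force: 102.4
```

Call:
{"op": "move_arm", "data": {
  "targets": [
    {"grip":1,"x":0,"y":0,"z":0,"roll":0},
    {"grip":1,"x":5,"y":0,"z":2,"roll":0},
    {"grip":1,"x":9,"y":0,"z":5,"roll":0},
    {"grip":1,"x":13,"y":0,"z":8,"roll":0},
    {"grip":1,"x":18,"y":0,"z":11,"roll":0}
  ],
  "newtons": 40
}}

```text
time: 12.65
tcp_pos: [0.5236, 0.3752, 0.0877]
ee_rot: [0.0, 0.587, 0.809, 0.001]
force: [-1.0, -1.5, 5.8]
finger_gap: 0.099
grip_force: 99.9
```

```bash
python3 fit.py .53 .345 .055; python3 go.py .5 .4 .05 18.2
```

```text
net [array([0.5338, 0.3424, 0.0525])]
n 767 281 [-0.1787  0.5932  0.785 ] elev 51.716538550676034 az 106.75979056301358 h 0.015959252219168173
12.75 [0.5231 0.3756 0.0873] [-0.9186  0.518   8.7702] 0.09315000789807265 100.08108615875244
t 12.75 tcp [0.5231 0.3756 0.0873] yang 18.12 tilt [ 0.001  0.001 -1.   ] shift [ 30.4 -14.4  37.3] roll -0.014 gap 0.09315000789807265 F [-0.9  0.5  8.8]
```

Call:
{"op": "move_arm", "data": {
  "targets": [
    {"grip":1,"x":8,"y":0,"z":1,"roll":0},
    {"grip":1,"x":16,"y":0,"z":1.5,"roll":0},
    {"grip":1,"x":24,"y":0,"z":3,"roll":0},
    {"grip":1,"x":32,"y":0,"z":5.5,"roll":0},
    {"grip":1,"x":40,"y":0,"z":9,"roll":0}
  ],
  "newtons": 40
}}

```text
time: 13.25
tcp_pos: [0.5124, 0.4146, 0.0797]
ee_rot: [0.001, 0.587, 0.809, 0.003]
force: [3.8, -2.2, 37.1]
finger_gap: 0.095
grip_force: 101.1
```

```bash
python3 fit.py .53 .36 .055
```

```text
net [array([0.5302, 0.3708, 0.0533])]
n 940 342 [ 0.6586 -0.369   0.6558] elev 40.980748012375166 az -29.260051014314058 h 0.005495042224096843
13.35 [0.5107 0.4158 0.0792] [-2.1827  0.8017 22.3809] 0.09302014856546197 98.68740320205688
```

Call:
{"op": "move_arm", "data": {
  "targets": [
    {"grip":1,"x":9,"y":0,"z":-1,"roll":0},
    {"grip":1,"x":18,"y":0,"z":1,"roll":0},
    {"grip":1,"x":26,"y":0,"z":5,"roll":0},
    {"grip":1,"x":33,"y":0,"z":9,"roll":0},
    {"grip":1,"x":40,"y":0,"z":14,"roll":0}
  ],
  "newtons": 40
}}

```text
time: 13.85
tcp_pos: [0.4986, 0.4535, 0.0653]
ee_rot: [-0.0, 0.587, 0.81, 0.003]
force: [-2.7, 3.4, 11.3]
finger_gap: 0.099
grip_force: 95.9
```

```bash
cat > fit2.py <<'E'
from h import *
from scipy.optimize import minimize_scalar
np.set_printoptions(precision=4,suppress=True)
im=get_image("scene"); np.savez("scene_f.npz",**im); W=cloud(im)
s=get_state(); t=s["tcp_pos"]; hd=np.array([np.cos(np.radians(108)),np.sin(np.radians(108))])
c=[world(im,r["at"]) for r in tip_of("scene","wheel")]; c=[w for w in c if np.linalg.norm((w-t)[:2])<.12]; print("net",c)
D=W[...,:2]-t[:2]; m=(D@hd<-.018)&(D@hd>-.16)&(abs(D@np.array([hd[1],-hd[0]]))<.07)&(W[...,2]>.015)&(W[...,2]<.14)
q=W[m]; hs=cv2.cvtColor(im["frame"][m][None],cv2.COLOR_BGR2HSV)[0]; q=q[hs[:,1]<100]
h=(q[:,:2]-t[:2])@hd
best=max(((np.histogram(h*np.cos(e)+q[:,2]*np.sin(e),np.arange(-.3,.3,.004))[0].max(),np.degrees(e)) for e in np.radians(np.arange(-10,65,1.))))
print("n,elev",len(q),best,"tyre top z",np.percentile(q[:,2],99))
print(s["time"],t,s["force"],s["finger_gap"],s["grip_force"])
E
python3 fit2.py
```

```text
net [array([0.5196, 0.3986, 0.0614])]
n,elev 1824 (np.int64(532), np.float64(19.0)) tyre top z 0.13627791605731757
13.9 [0.4977 0.4543 0.0642] [ 3.0011  3.664  10.885 ] 0.09855859383713242 97.72929310798645
```

Call:
{"op": "move_arm", "data": {
  "targets": [
    {"grip":1,"x":6,"y":0,"z":3,"roll":0},
    {"grip":1,"x":12,"y":0,"z":6,"roll":0},
    {"grip":1,"x":17,"y":0,"z":9,"roll":0},
    {"grip":1,"x":21,"y":0,"z":12,"roll":0},
    {"grip":1,"x":23,"y":0,"z":14,"roll":0}
  ],
  "newtons": 40
}}

```text
time: 14.45
tcp_pos: [0.4908, 0.4732, 0.0493]
ee_rot: [-0.0, 0.587, 0.81, 0.0]
force: [-0.3, -0.1, 8.0]
finger_gap: 0.095
grip_force: 100.1
```

```bash
python3 fit2.py
```

```text
net [array([0.5131, 0.4146, 0.0615])]
n,elev 2374 (np.int64(912), np.float64(8.0)) tyre top z 0.1349154236871865
14.5 [0.4907 0.4733 0.0491] [0.4203 0.0686 6.3377] 0.09376854413811367 99.99644637107849
```

Call:
{"op": "move_arm", "data": {
  "targets": [
    {"grip":1,"x":2,"y":0,"z":3,"roll":0},
    {"grip":1,"x":4,"y":0,"z":6,"roll":0},
    {"grip":1,"x":6,"y":0,"z":8,"roll":0},
    {"grip":1,"x":6,"y":0,"z":8,"roll":0},
    {"grip":1,"x":6,"y":0,"z":8,"roll":0}
  ],
  "newtons": 40
}}

```text
time: 15.05
tcp_pos: [0.4887, 0.4795, 0.0418]
ee_rot: [-0.001, 0.587, 0.81, 0.001]
force: [-2.2, 2.7, 7.8]
finger_gap: 0.096
grip_force: 100.8
```

```bash
python3 fit2.py
```

```text
net [array([0.5078, 0.4195, 0.0618])]
n,elev 2573 (np.int64(1100), np.float64(2.0)) tyre top z 0.13683064285711302
15.1 [0.4888 0.4795 0.0419] [-1.2219  2.8971  6.9899] 0.09475726005802142 100.8237898349762
```

Call:
{"op": "move_arm", "data": {
  "targets": [
    {"grip":1,"x":1,"y":0,"z":2,"roll":0},
    {"grip":0.8,"x":1,"y":0,"z":2,"roll":0},
    {"grip":0.7,"x":1,"y":0,"z":2,"roll":0},
    {"grip":0.6,"x":1,"y":0,"z":2,"roll":0},
    {"grip":0.5,"x":1,"y":0,"z":2,"roll":0}
  ]
}}

```text
time: 15.65
tcp_pos: [0.489, 0.4786, 0.0391]
ee_rot: [-0.0, 0.587, 0.809, -0.0]
force: [0.3, 0.8, 0.3]
finger_gap: 0.501
grip_force: 0.0
```

Call:
{"op": "move_arm", "data": {
  "targets": [
    {"grip":0.5,"x":0,"y":0,"z":-5,"roll":0},
    {"grip":0.5,"x":0,"y":0,"z":-30,"roll":0},
    {"grip":0.3,"x":0,"y":0,"z":-70,"roll":0},
    {"grip":0,"x":0,"y":0,"z":-110,"roll":0},
    {"grip":0,"x":0,"y":0,"z":-150,"roll":0}
  ]
}}

```text
time: 16.15
tcp_pos: [0.4889, 0.4785, 0.1913]
ee_rot: [-0.0, 0.587, 0.809, 0.0]
force: [1.1, -0.6, -0.8]
finger_gap: 0.974
grip_force: 0.0
```

```bash
python3 - <<'E'
from h import *
np.set_printoptions(precision=4,suppress=True)
for c in("top","scene"):
    im=get_image(c); W=cloud(im); C=np.array([.508,.42])
    for r in tip_of(c,"wheel"):
        w=world(im,r["at"]); 
        if np.hypot(*(w[:2]-C))<.08: print(c,r["p"],w)
    m=(np.hypot(W[...,0]-C[0],W[...,1]-C[1])<.085)&(W[...,2]>.08)&(W[...,2]<.13); p=W[m]
    if m.sum()>20: print(c,m.sum(),cv2.minAreaRect((p[:,:2]*1000).astype(np.float32)),np.percentile(p[:,2],98))
    if c=="scene": cv2.imwrite("pics/s6.png",im["frame"])
    np.savez(c+"_6.npz",**im)
s=get_state();print(s["time"],s["tcp_pos"],s["joint_pos"],s["finger_gap"])
E
python3 go.py .508 .42 .1 108
```

```text
top 0.57 [0.5039 0.4217 0.0603]
top 1644 ((505.325927734375, 420.0201721191406), (111.09552001953125, 32.96919250488281), 18.174999237060547) 0.11981055790501514
scene 0.96 [0.5088 0.4219 0.0579]
scene 1810 ((510.781494140625, 419.3014221191406), (111.46583557128906, 33.41078567504883), 20.301847457885742) 0.12032197318932267
16.35 [0.4894 0.4789 0.1907] [-0.4945  0.5267 -0.5277  1.5937  0.289   1.0976 -0.7805] 0.9996609286073526
t 16.35 tcp [0.4894 0.4789 0.1907] yang 18.04 tilt [ 0.002  0.001 -1.   ] shift [-61.8  -0.8  90.6] roll -14.994 gap 0.9996609286073526 F [ 0.  -0.6 -0.3]
```

View pics/s6.png

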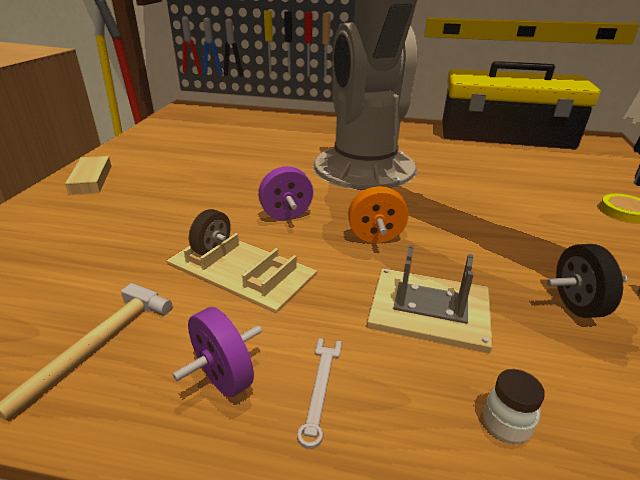

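The wheel now stands upright and free on its tread at (590,280), with its centre near (.508,.420,.060) and its axle at about 109°. The rest, the small wheel (210,230) and the fork are untouched. Next I re-grip the tyre top.

Call:
{"op": "move_arm", "data": {
  "targets": [
    {"grip":0,"x":-12,"y":0,"z":0,"roll":-1.4},
    {"grip":0,"x":-25,"y":0,"z":0,"roll":-2.8},
    {"grip":0,"x":-40,"y":-1,"z":0,"roll":-4.2},
    {"grip":0,"x":-55,"y":-1,"z":0,"roll":-5.6},
    {"grip":0,"x":-62,"y":-1,"z":0,"roll":-7.0}
  ]
}}

```text
time: 16.85
tcp_pos: [0.5076, 0.4174, 0.1878]
ee_rot: [-0.0, 0.256, 0.967, -0.001]
force: [-0.4, 0.0, -0.5]
finger_gap: 1.0
grip_force: 0.0
```

Call:
{"op": "move_arm", "data": {
  "targets": [
    {"grip":0,"x":0,"y":0,"z":0,"roll":-1.4},
    {"grip":0,"x":0,"y":0,"z":0,"roll":-2.8},
    {"grip":0,"x":0,"y":0,"z":0,"roll":-4.2},
    {"grip":0,"x":0,"y":0,"z":0,"roll":-5.6},
    {"grip":0,"x":0,"y":0,"z":0,"roll":-7.0}
  ]
}}

```text
time: 17.35
tcp_pos: [0.5069, 0.4188, 0.1879]
ee_rot: [-0.001, -0.108, 0.994, -0.0]
force: [-0.0, 0.3, 0.3]
finger_gap: 0.998
grip_force: 0.0
```

```bash
python3 go.py .508 .42 .087 109
```

```text
t 17.35 tcp [0.5069 0.4188 0.1879] yang 102.41 tilt [-0.002 -0.001 -1.   ] shift [ -1.5   1.  100.9] roll -1.099 gap 0.997548726061658 F [-0.   0.3  0.3]
```

Call:
{"op": "move_arm", "data": {
  "targets": [
    {"grip":0,"x":-1.5,"y":1,"z":25,"roll":-1.1},
    {"grip":0,"x":-1.5,"y":1,"z":55,"roll":-1.1},
    {"grip":0,"x":-1.5,"y":1,"z":85,"roll":-1.1},
    {"grip":0,"x":-1.5,"y":1,"z":103,"roll":-1.1},
    {"grip":0.3,"x":-1.5,"y":1,"z":103,"roll":-1.1}
  ],
  "newtons": 80
}}

```text
time: 17.85
tcp_pos: [0.5073, 0.4194, 0.0833]
ee_rot: [-0.002, -0.162, 0.987, -0.001]
force: [-0.2, -0.1, 0.5]
finger_gap: 0.858
grip_force: 0.0
```

Call:
{"op": "move_arm", "data": {
  "targets": [
    {"grip":0.5,"x":0,"y":0,"z":0,"roll":0},
    {"grip":0.6,"x":0,"y":0,"z":0,"roll":0},
    {"grip":0.7,"x":0,"y":0,"z":0,"roll":0},
    {"grip":1,"x":0,"y":0,"z":0,"roll":0},
    {"grip":1,"x":0,"y":0,"z":0,"roll":0}
  ],
  "newtons": 80
}}

```text
time: 18.35
tcp_pos: [0.5092, 0.4212, 0.088]
ee_rot: [0.001, -0.162, 0.987, 0.0]
force: [-0.9, 0.0, 7.4]
finger_gap: 0.338
grip_force: 78.9
```

```bash
python3 go.py .567 .1795 .24 86
```

```text
t 18.35 tcp [0.5092 0.4212 0.088 ] yang 108.64 tilt [ 0.002  0.001 -1.   ] shift [  22.2 -247.4 -152.2] roll 3.773 gap 0.33829975716436667 F [-0.9  0.   7.4]
```

Call:
{"op": "move_arm", "data": {
  "targets": [
    {"grip":1,"x":0,"y":0,"z":-15,"roll":0},
    {"grip":1,"x":0,"y":0,"z":-40,"roll":0},
    {"grip":1,"x":0,"y":0,"z":-75,"roll":0},
    {"grip":1,"x":0,"y":0,"z":-110,"roll":0},
    {"grip":1,"x":0,"y":0,"z":-140,"roll":0}
  ]
}}

```text
time: 18.85
tcp_pos: [0.5084, 0.4208, 0.2295]
ee_rot: [0.001, -0.162, 0.987, 0.0]
force: [0.4, -0.3, -5.7]
finger_gap: 0.341
grip_force: 79.9
```

Call:
{"op": "move_arm", "data": {
  "targets": [
    {"grip":1,"x":2,"y":-22,"z":0,"roll":0.4},
    {"grip":1,"x":5,"y":-55,"z":0,"roll":1.0},
    {"grip":1,"x":9,"y":-90,"z":0,"roll":1.6},
    {"grip":1,"x":12,"y":-125,"z":0,"roll":2.2},
    {"grip":1,"x":15,"y":-160,"z":0,"roll":2.8}
  ]
}}

```text
time: 19.35
tcp_pos: [0.5455, 0.2629, 0.2275]
ee_rot: [0.0, -0.015, 1.0, 0.0]
force: [0.4, 0.2, -5.6]
finger_gap: 0.343
grip_force: 79.9
```

```bash
python3 go.py .567 .1795 .225 86
```

```text
t 19.35 tcp [0.5455 0.2629 0.2275] yang 91.72 tilt [ 0.001  0.    -1.   ] shift [-19.  -84.    2.6] roll 0.954 gap 0.34265466491587804 F [ 0.4  0.2 -5.6]
```

Call:
{"op": "move_arm", "data": {
  "targets": [
    {"grip":1,"x":-8,"y":-32,"z":0,"roll":0.4},
    {"grip":1,"x":-14,"y":-60,"z":0,"roll":0.8},
    {"grip":1,"x":-19,"y":-78,"z":0,"roll":0.95},
    {"grip":1,"x":-19,"y":-84,"z":0,"roll":0.95},
    {"grip":1,"x":-19,"y":-84,"z":0,"roll":0.95}
  ]
}}

```text
time: 19.85
tcp_pos: [0.5672, 0.1808, 0.2268]
ee_rot: [0.0, 0.033, 0.999, 0.0]
force: [-0.9, 0.0, -4.7]
finger_gap: 0.336
grip_force: 80.0
```

```bash
cat > al.py <<'E'
from h import *
np.set_printoptions(precision=4,suppress=True)
t=get_state()["tcp_pos"]
for c in("top","scene"):
    im=get_image(c); W=cloud(im); u=np.array([np.cos(np.radians(86)),np.sin(np.radians(86))]); n=np.array([u[1],-u[0]])
    F=np.array([.566,.180]) if c=="top" else np.array([.569,.1782])   # fork as this camera sees it
    for r in tip_of(c,"wheel"):
        w=world(im,r["at"])
        if np.hypot(*(w-t)[:2])<.07: print(c,"net",round(r["p"],2),w,"in fork x,y",(w[:2]-F)@n,(w[:2]-F)@u)
    D=W[...,:2]-F; a=D@u; b=D@n; z=W[...,2]; zc=t[2]-.028
    for s in(1,-1):
        m=(s*a>.035)&(s*a<.075)&(abs(b)<.035)&(abs(z-zc)<.02)&(im["frame"].mean(2)>70)
        if m.sum()>10: print(c,"axle",s,m.sum(),"x",np.percentile(b[m],[2,50,98]),"zmax",np.percentile(z[m],98),"a max",abs(a[m]).max())
    m=(abs(a)<.025)&(abs(b)<.07)&(z<t[2]+.01)&(z>zc)&(np.abs(im["frame"].astype(int).mean(2))<60)
    if m.sum()>30: print(c,"tyre",m.sum(),"b",np.percentile(b[m],[1,99]),"a",np.percentile(a[m],[2,98]))
E
python3 al.py; python3 go.py .567 .1795 .225 86
```

```text
scene net 0.56 [0.5645 0.184  0.1978] in fork x,y -0.004930829392548609 0.005470940161760734
scene axle 1 187 x [-0.0051  0.001   0.0038] zmax 0.2053340503125813 a max 0.06731887699535766
scene axle -1 121 x [-0.0053  0.0004  0.003 ] zmax 0.2049543524109808 a max 0.06089805493464889
scene tyre 744 b [-0.0004  0.0574] a [-0.0131  0.0171]
t 20.05 tcp [0.5668 0.1825 0.2265] yang 86.29 tilt [ 0.     0.001 -1.   ] shift [-0.4 -3.   1.5] roll 0.048 gap 0.34269880656295126 F [-0.1  0.7 -5.1]
```

The axle is within 2 mm of the slot line and about 3 mm off midway, with its centre at z≈.199. I'll correct that and lower it.

Call:
{"op": "move_arm", "data": {
  "targets": [
    {"grip":1,"x":-1,"y":-3,"z":15,"roll":0.05},
    {"grip":1,"x":-1,"y":-3,"z":35,"roll":0.05},
    {"grip":1,"x":-1,"y":-3,"z":55,"roll":0.05},
    {"grip":1,"x":-1,"y":-3,"z":70,"roll":0.05},
    {"grip":1,"x":-1,"y":-3,"z":80,"roll":0.05}
  ]
}}

```text
time: 20.55
tcp_pos: [0.5674, 0.1779, 0.1444]
ee_rot: [-0.001, 0.036, 0.999, -0.0]
force: [-0.3, 0.1, -3.9]
finger_gap: 0.337
grip_force: 80.0
```

```bash
python3 go.py .567 .1795 .1175 86
```

```text
t 20.55 tcp [0.5674 0.1779 0.1444] yang 85.88 tilt [-0.002 -0.    -1.   ] shift [ 0.4  1.6 26.9] roll -0.019 gap 0.33680273518418297 F [-0.3  0.1 -3.9]
```

Call:
{"op": "move_arm", "data": {
  "targets": [
    {"grip":1,"x":0,"y":0,"z":4,"roll":0},
    {"grip":1,"x":0,"y":0,"z":8,"roll":0},
    {"grip":1,"x":0,"y":0,"z":12,"roll":0},
    {"grip":1,"x":0,"y":0,"z":15,"roll":0},
    {"grip":1,"x":0,"y":0,"z":18,"roll":0}
  ]
}}

```text
time: 21.05
tcp_pos: [0.5683, 0.1779, 0.1285]
ee_rot: [0.0, 0.036, 0.999, 0.0]
force: [0.1, 0.0, -4.8]
finger_gap: 0.338
grip_force: 80.0
```

```bash
python3 go.py .567 .1795 .1175 86
```

```text
t 21.05 tcp [0.5683 0.1779 0.1285] yang 85.84 tilt [ 0.001  0.    -1.   ] shift [ 1.4  1.5 11. ] roll -0.026 gap 0.3381047292144681 F [ 0.1  0.  -4.8]
```

Call:
{"op": "move_arm", "data": {
  "targets": [
    {"grip":1,"x":0,"y":0,"z":2,"roll":0},
    {"grip":1,"x":0,"y":0,"z":4,"roll":0},
    {"grip":1,"x":0,"y":0,"z":6,"roll":0},
    {"grip":1,"x":0,"y":0,"z":8,"roll":0},
    {"grip":1,"x":0,"y":0,"z":9,"roll":0}
  ]
}}

```text
time: 21.55
tcp_pos: [0.568, 0.1779, 0.1192]
ee_rot: [-0.0, 0.036, 0.999, 0.0]
force: [0.5, 0.1, -5.3]
finger_gap: 0.341
grip_force: 80.0
```

```bash
python3 go.py .567 .1795 .1175 86; python3 al.py
```

```text
t 21.55 tcp [0.568  0.1779 0.1192] yang 85.85 tilt [-0.  0. -1.] shift [1.1 1.5 1.7] roll -0.025 gap 0.34086376302456406 F [ 0.5  0.1 -5.3]
scene net 0.64 [0.5659 0.1804 0.0917] in fork x,y -0.0032365742558165852 0.001973496909657951
scene axle 1 195 x [-0.0266  0.0009  0.0265] zmax 0.10693386820108487 a max 0.06331814745180685
scene axle -1 137 x [-0.0203  0.0015  0.0271] zmax 0.10736842533864983 a max 0.06537421604405257
scene tyre 580 b [-0.0012  0.0589] a [-0.0168  0.0127]
```

Call:
{"op": "move_arm", "data": {
  "targets": [
    {"grip":1,"x":0,"y":0,"z":1,"roll":0},
    {"grip":1,"x":0,"y":0,"z":2,"roll":0},
    {"grip":1,"x":0,"y":0,"z":3,"roll":0},
    {"grip":1,"x":0,"y":0,"z":3,"roll":0},
    {"grip":1,"x":0,"y":0,"z":3,"roll":0}
  ]
}}

```text
time: 22.25
tcp_pos: [0.5684, 0.178, 0.1177]
ee_rot: [0.001, 0.036, 0.999, -0.0]
force: [-6.9, -2.9, 17.4]
finger_gap: 0.338
grip_force: 83.2
```

It made contact at the predicted seated height. Now I let go partway, so the fingers stay between the tines, and withdraw upward.

Call:
{"op": "move_arm", "data": {
  "targets": [
    {"grip":0.65,"x":0,"y":0,"z":0,"roll":0},
    {"grip":0.55,"x":0,"y":0,"z":0,"roll":0},
    {"grip":0.5,"x":0,"y":0,"z":0,"roll":0},
    {"grip":0.5,"x":0,"y":0,"z":0,"roll":0},
    {"grip":0.5,"x":0,"y":0,"z":0,"roll":0}
  ]
}}

```text
time: 22.75
tcp_pos: [0.5681, 0.1779, 0.1163]
ee_rot: [-0.0, 0.036, 0.999, 0.0]
force: [-0.6, 0.5, -0.2]
finger_gap: 0.503
grip_force: 0.0
```

Call:
{"op": "move_arm", "data": {
  "targets": [
    {"grip":0.5,"x":0,"y":0,"z":-10,"roll":0},
    {"grip":0.5,"x":0,"y":0,"z":-25,"roll":0},
    {"grip":0.5,"x":0,"y":0,"z":-50,"roll":0},
    {"grip":0.5,"x":0,"y":0,"z":-85,"roll":0},
    {"grip":0.5,"x":0,"y":0,"z":-120,"roll":0}
  ]
}}

```text
time: 23.25
tcp_pos: [0.5678, 0.1781, 0.2388]
ee_rot: [0.0, 0.036, 0.999, 0.0]
force: [0.8, -0.7, 0.1]
finger_gap: 0.5
grip_force: 0.0
```

Run:
```python
from h import *
np.set_printoptions(precision=4,suppress=True)
im=get_image("scene"); cv2.imwrite("pics/s7.png",cv2.resize(im["frame"][150:370,180:560],None,fx=2,fy=2)); W=cloud(im)
for t in("wheel","small_wheel"):
    for r in tip_of("scene",t): print(t,round(r["p"],2),world(im,r["at"]))
u=np.array([np.cos(np.radians(86)),np.sin(np.radians(86))]); n=np.array([u[1],-u[0]])
D=W[...,:2]-[.569,.1782]; a=D@u; b=D@n; z=W[...,2]
for s in(1,-1):
    m=(s*a>.054)&(s*a<.075)&(abs(b)<.03)&(z>.075)&(z<.12); print("axle",s,m.sum(),"x",np.percentile(b[m],[2,50,98]),"z",np.percentile(z[m],[50,98]),"end",abs(a[m]).max())
m=(abs(a)<.03)&(abs(b)<.07)&(z>.11)&(z<.16); print("tyre",np.percentile(a[m],[2,98]),"top z",np.percentile(z[m],99.))
s=get_state();print(s["time"],s["tcp_pos"],s["force"],s["finger_gap"])
```

```text
wheel 0.76 [0.5692 0.1792 0.0881]
wheel 0.72 [ 0.7788 -0.1049  0.0602]
wheel 0.66 [ 0.3183 -0.1437  0.0626]
wheel 0.61 [0.3717 0.066  0.0585]
small_wheel 0.91 [ 0.5044 -0.2375  0.0568]
small_wheel 0.17 [0.5663 0.1786 0.0911]
axle 1 51 x [-0.0032  0.0031  0.0057] z [0.0939 0.0969] end 0.0636540950341336
axle -1 52 x [-0.0045  0.002   0.0052] z [0.0932 0.0967] end 0.06505519331355356
tyre [-0.0158  0.0132] top z 0.15074788632721536
23.4 [0.5691 0.1786 0.2398] [ 0.9567 -0.0702 -0.0917] 0.49731448446202725
```

View pics/s7.png

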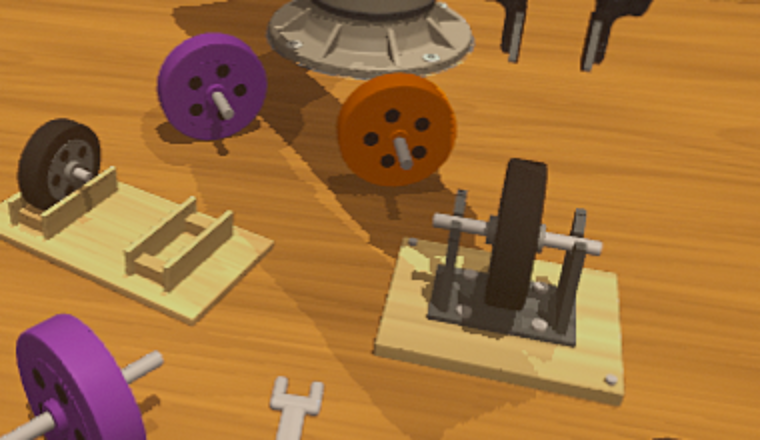

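The wheel (515,235) stands midway between the tines. Both axle ends sit at the slot bottoms, with the axle's top at z≈.097. The gripper is clear, and the small wheel (60,165) is in its place.

```bash
python3 -c "
from cell import close_job
print(close_job())"
```

```text
the job is handed in; nothing more can be done
None
```

The larger wheel now sits in the fork, both axle ends at the slot bottoms, about midway between the tines, released, with the small wheel in its place; but on the first approach I carried it too low, it hit a tine and slipped from the grip onto the bench about 0.1 m from the fork, so I stood it up, re-gripped it and handed in at about 23 s of the 38 s, and I don't know whether that slip tripped the drop/knock rule.

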